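# Light the showcase to the third click

## Robot

A 6-joint arm with a two-finger parallel gripper is mounted at the origin on the work surface. World frame = base frame: x ahead of the robot, y to its left, z up, the work surface at z = 0. Lengths are in m, angles in degrees, forces in N, time in s.
With the tool pointing down it reaches from about 0.3 to 0.75 m from the base axis. Payload 8.5 kg.
Tool frame: the origin (TCP) lies on the mounting face of the last link; the fingertips stand 173 mm ahead of it and the grasp point (between the pads) lies manip.grip_point_offset ahead of it (manip.grip_point_offset is the distance from the TCP to the grasp point, in m); z points along the fingers, x is the direction in which the jaws open and shut, and the axes are right-handed (so a half turn about z gives the same grasp; the last joint's range is limited). The gripper opens to 85 mm and grips with 20 to 120 N. Pads are 22 mm wide; open, the fingers measure 114 mm over their backs; the gripper's body (76 mm by 85 mm) begins 54 mm behind the grasp point. The pads swing forward as they close: fully open they stand 13 mm farther back than shut.
Start: joints at [-87.909, 21.807, 74.336, -0, 83.858, -12.336], TCP at [0.137, -0.533, 0.405] pointing down, gripper open.
Joint ranges: [-178.18, 178.18], [-50.72, 133.34], [12.68, 142.11], [-81.47, 261.47], [9.98, 163.14], [-165.26, 165.26]. Speed limits (degrees/s): [136.94, 136.94, 180, 180, 180, 180].

## Interface

Orientations are given as a 3x3 rotation matrix whose columns are the frame's x, y, z axes.
In Python, from rig import manip gives the robot as it stands. The module is installed in compiled form; this text tells all that it offers.
- The arm moves only by the tool arm_command, never from a script. Its arguments are lists of equal length, an entry for each row: "translation": the shift along the world's x, y, z normalised to -1 to 1, where 1 is 20 cm, a list of three; "twist": the turn, a rotation vector about the world's x, y, z normalised to -1 to 1, where 1 is pi rad, a list of three; "grip": the opening, from -1 (shut) to 1 (fully open). In form: {"translation": [[x, y, z], ...], "twist": [[rx, ry, rz], ...], "grip": [grip, ...]}. A call has exactly 10 rows; each row shifts and turns the pose as measured when the row begins; what a row does not reach is not made up. A row lasts 1/12 s, in which the tool goes at most 41.7 mm and 7.16 degrees, less where a joint would pass 70% of its speed; a pose out of reach is approached as far as the arm can. A call with a number of a shift or a turn outside -1 to 1 is refused whole. A call with a gripper value outside its range is refused whole. The fingers move at their own pace and stop on an object; "grip_force" is the grip in N (left out, the last holds). Time passes only in rows, so rows that do not move let the fingers close, or fill a call up. It gives the time, the measured TCP pose, the force and the opening at its end, in the units of the state.
- manip.sense(): the state, without advancing time (a new reading comes with each control period).
- manip.snapshot(name): name is "side" or "top" or "wrist"; returns a dict with "color" (480x640x3 uint8, red, green, blue), "fx", "fy", "cx", "cy" (pixels), "pose" (4x4, takes a point from camera to world coordinates); the wrist camera has in their place "mount" (4x4, takes a point from camera to tool coordinates, whose origin is the TCP and whose axes are the tool frame's). Camera axes: x right, y up, looking along -z (the intrinsics and any distortion apply to the point x, -y, -z); pixel columns grow to the right and rows downward; lengths in m; the calibration is good to about 2 mm. A picture is of the moment at which its call begins: read the wrist's pose just before it. There is no depth.
- manip.job_done(): hands the job in, once; it reports no verdict.
The state is a dict: "time": time; "q": joint angles; "joint_vel": joint speeds; "tau": joint torques, N m; "tool_pos": TCP position; "tcp_rot": TCP orientation; "wrist_force": force on the tool from outside, world axes, zero at the start; "ft_torque": the same for the moment, N m; "gripper_width": finger opening in m.
Only numpy, scipy, OpenCV 4.12 (cv2) and the standard library are available. Lean on these libraries where they do the work, as an engineer would, in place of code of your own. Each camera call takes 0.05 s, during which the arm holds its last target.

## Task

Switch the showcase light on by pressing the green button on the control box all the way down, and then push the red dimmer lever from off towards the button, click by click, and leave it resting in the third click (the long red mark) without running past it. Only push with the fingertips: do not pinch the lever between the fingers, and leave the wares around the box where they stand.

Things in the scene. Friction and masses are not known exactly. Their poses are not given: they have to be found in the camera images.
- dimmer: Fixed control box, dark with a brass top, 130 (x) by 260 (y) mm, top 52 mm above the counter. Origin: centre of its underside, z up. The lever slides along the box's +y, in a black slot at box x = 0; the green button is at the +y end. On the -x side of the slot is a mark for each rest of the lever: the third click's is long and red, the others short and black. Turned up to 0.6 rad.
- lever (a joint): Lever travel in m along the box's +y: 0 at the off stop, 0.084 at the other. Rests: off 0.002, clicks at 0.018, 0.034, 0.050 (the THIRD), 0.066, 0.082. From a rest the push needed rises to about 6 N 4 mm on, falls to nothing at the crest 8 mm on, then the lever snaps by itself into the next click. Dry friction about 1 N. Starts at off, 0 to 0.005.
- lever_top (a point): Centre of the top of the lever's knob, 94 mm above the counter, at box x = 0, box y = -0.070 + travel. The knob is a block 56 (box x) by 22 (box y) by 34 mm tall, red sides, black top, underside 8 mm above the box's top. Push on the face that looks to the box's -y, 11 mm behind this point.
- face_back: The knob's red face plate that looks to the box's -y, the one to push; 46 mm wide, 3 mm thick, 28 mm tall. Origin at its centre, 19 mm below the knob's top. Box axes.
- face_front: The same plate on the opposite side, looking to the box's +y, 19 mm from face_back. Pressing on this and face_back at once counts as pinching.
- face_near: Red end plate of the knob that looks to the box's -x; 14 mm wide, 28 mm tall. Origin at its centre.
- face_far: Red end plate of the knob that looks to the box's +x, 53 mm from face_near. Pressing on this and face_near at once counts as pinching.
- power (a joint): Travel of the green push button in m: 0 out, 0.006 fully down. Sprung, about 4.5 N to push it right down; springs back when let go.
- power_top (a point): Centre of the top of the green button, 32 mm across, at box x = 0, y = +0.098; pressed straight down.
- butter_lamp: Loose steel stemmed butter-lamp cup, 64 mm across, 66 mm tall. Origin at the centre of its underside. Bystander.
- gift_box: Loose red gift box with a brass band, 80 by 80 by 40 mm. Origin at the centre of its underside. Bystander.
- copper_bowl: Loose lidded copper bowl, 80 mm across, 64 mm tall. Origin at the centre of its underside. Bystander.

How it is judged:
By the outcome, as a careful person would: the job done as asked, in the order asked, and still so for the second after the job is handed in, with the robot touching nothing.
It also fails if it takes over 62 s, if anything falls off the work surface, if the arm or the gripper's body presses on something with over 40 N, if the wrist force passes 120 N, or if a joint passes its speed limit or range.

## Working session

There is one attempt and no reset: what is moved stays moved. The work goes in short steps, Python scripts to look and compute and a tool call to move; the robot and the scene stay as the last step left them, time stands still between calls to the robot, and variables do not carry over. Pictures are saved under pics/ and viewed, and the job is handed in when it is done.

Besides the shell and the picture viewer there is one more tool, called in YAML: its name, and indented under it one key for each argument. arm_command: Moves the arm, as the interface text tells. Its arguments: {"type":"object","properties":{"translation":{"type":"array"},"twist":{"type":"array"},"grip":{"type":"array"},"grip_force":{"type":"number"}},"required":["translation","twist","grip"]}

```bash
mkdir -p pics
python3 - <<'E'
from rig import manip
import cv2,numpy as np
s=manip.sense()
for k in s: print(k,np.round(s[k],3).tolist())
print(manip.grip_point_offset)
for n in("side","top","wrist"):
    p=manip.snapshot(n); cv2.imwrite(f"pics/{n}0.png",p["color"][:,:,::-1])
    print(n,{k:np.round(v,4).tolist() for k,v in p.items() if k!="color"})
E
```

```text
time 0.0
q [-87.908, 21.841, 74.386, 0.002, 83.856, -12.335]
joint_vel [-0.04, -0.062, 0.034, -0.061, 0.085, -0.137]
tau [0.0, -44.847, -23.128, -0.0, 0.005, 0.0]
tool_pos [0.137, -0.533, 0.404]
tcp_rot [[0.249, -0.968, -0.0], [-0.968, -0.249, 0.001], [-0.001, -0.0, -1.0]]
wrist_force [0.294, 0.117, 0.752]
ft_torque [-0.011, 0.032, 0.023]
gripper_width 0.086
0.1547
side {'fx': 520.9508, 'fy': 520.9508, 'cx': 323.1368, 'cy': 237.6699, 'pose': [[0.8907, 0.3629, -0.2739, 0.3704], [-0.4547, 0.7105, -0.537, -0.4814], [-0.0003, 0.6029, 0.7979, 0.7708], [0.0, 0.0, 0.0, 1.0]]}
top {'fx': 585.7539, 'fy': 585.7539, 'cx': 308.7335, 'cy': 249.4137, 'pose': [[0.0156, 0.9927, -0.1194, 0.5007], [-0.9999, 0.0158, 0.0013, -0.0031], [0.0032, 0.1194, 0.9928, 1.1137], [0.0, 0.0, 0.0, 1.0]]}
wrist {'fx': 336.5568, 'fy': 336.5568, 'cx': 323.2117, 'cy': 233.3483, 'mount': [[1.0, 0.0001, 0.0002, 0.0002], [0.0001, -0.9469, -0.3215, -0.0836], [0.0002, 0.3215, -0.9469, 0.0307], [0.0, 0.0, 0.0, 1.0]]}
```

View pics/side0.png

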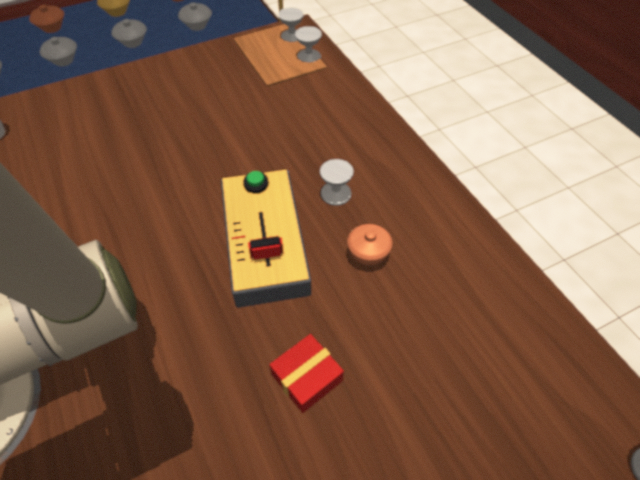

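View pics/top0.png

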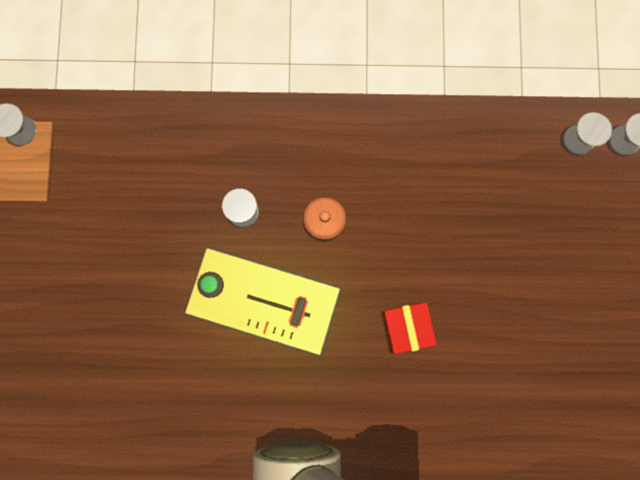

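The top view shows the brass box with corners near (207,249), (340,289), (321,354), (187,314). The button is at (209,285), the knob at (299,311) and the red mark at (266,327). In the side view the button is at (256,180) and the knob at (266,246).

```bash
cat > h.py <<'E'
import numpy as np,cv2
def ray(p,u,v,pose=None):
    pose=p["pose"] if pose is None else pose
    d=pose[:3,:3]@np.array([(u-p["cx"])/p["fx"],-(v-p["cy"])/p["fy"],-1.]); return pose[:3,3],d
def onz(p,u,v,z,pose=None):
    o,d=ray(p,u,v,pose); return o+d*(z-o[2])/d[2]
def tri(rs):
    A=0;b=0
    for o,d in rs:
        d=d/np.linalg.norm(d);P=np.eye(3)-np.outer(d,d);A=A+P;b=b+P@o
    x=np.linalg.solve(A,b); return x,[np.linalg.norm(np.cross(x-o,d/np.linalg.norm(d))) for o,d in rs]
def proj(p,X,pose=None):
    pose=p["pose"] if pose is None else pose
    c=pose[:3,:3].T@(np.asarray(X)-pose[:3,3]); return np.array([p["cx"]+p["fx"]*c[0]/-c[2],p["cy"]-p["fy"]*c[1]/-c[2]])
def big(m):
    cs,_=cv2.findContours(m.astype(np.uint8),cv2.RETR_EXTERNAL,cv2.CHAIN_APPROX_NONE)
    return max(cs,key=cv2.contourArea)
def cen(c):
    m=cv2.moments(c);return m['m10']/m['m00'],m['m01']/m['m00']
E
python3 - <<'E'
from rig import manip
from h import *
G={};C={}
for n in("top","side"):
    p=manip.snapshot(n);h=cv2.cvtColor(p["color"],cv2.COLOR_RGB2HSV);H,S,V=cv2.split(h)
    g=big((H>45)&(H<85)&(S>120)&(V>60)); gc=cen(g)
    y=cv2.morphologyEx(((H>18)&(H<40)&(S>80)&(V>120)).astype(np.uint8),cv2.MORPH_OPEN,np.ones((3,3)));
    yc=cv2.convexHull(big(y)); 
    q=cv2.approxPolyDP(yc,0.04*cv2.arcLength(yc,True),True)[:,0]
    print(n,"green",gc,cv2.contourArea(g),"quad",q.tolist())
    G[n]=ray(p,*gc)
    W=np.array([onz(p,*c,0.052) for c in q]);print(np.round(W,4).tolist(),"centre",W.mean(0),"edges",np.linalg.norm(W-np.roll(W,-1,0),axis=1))
    print("green on z .062",onz(p,*gc,.062))
    C[n]=(p,q,W)
print(tri(G.values()))
for i in range(4):
    w=C["top"][2][i]; j=np.argmin(np.linalg.norm(C["side"][2]-w,axis=1))
    print(tri([ray(C["top"][0],*C["top"][1][i]),ray(C["side"][0],*C["side"][1][j])]))
E
```

```text
top green (208.92737003058102, 283.9816513761468) 218.0 quad [[206, 248], [338, 288], [320, 353], [187, 314]]
[[0.6281, 0.183, 0.052], [0.5589, -0.0586, 0.052], [0.4423, -0.0276, 0.052], [0.5078, 0.2128, 0.052]] centre [0.53427155 0.0773963  0.052     ] edges [0.25131711 0.12068361 0.24914769 0.12385474]
green on z .062 [0.56191441 0.17360668 0.062     ]
side green (254.9031111111111, 178.06311111111108) 187.5 quad [[285, 171], [307, 278], [235, 289], [223, 179]]
[[0.6249, 0.1782, 0.052], [0.5562, -0.0591, 0.052], [0.4438, -0.0253, 0.052], [0.5118, 0.2124, 0.052]] centre [0.53416721 0.0765323  0.052     ] edges [0.24703631 0.11739247 0.24717675 0.11815766]
green on z .062 [0.56373939 0.17787538 0.062     ]
(array([0.5618652 , 0.17254966, 0.06781034]), [np.float64(0.000299816961271592), np.float64(0.0002998169612717067)])
(array([0.62816669, 0.18444275, 0.04493949]), [np.float64(0.0007691983746704352), np.float64(0.0007691983746704134)])
(array([ 0.55783243, -0.05835391,  0.05014069]), [np.float64(0.001224827375481827), np.float64(0.001224827375481876)])
(array([ 0.44293473, -0.02758185,  0.05584507]), [np.float64(0.0004518608556428485), np.float64(0.0004518608556428709)])
(array([0.50975902, 0.2121395 , 0.05281121]), [np.float64(0.001979655409163508), np.float64(0.001979655409163572)])
```

arm_command:
  translation:
    - [0.09,0.16,0]
    - [0.09,0.16,0]
    - [0.09,0.16,0]
    - [0.09,0.16,0]
    - [0.09,0.16,0]
    - [0.09,0.16,0]
    - [0.09,0.16,0]
    - [0.09,0.16,0]
    - [0.09,0.16,0]
    - [0.09,0.16,0]
  twist:
    - [0,0,0.03]
    - [0,0,0.03]
    - [0,0,0.03]
    - [0,0,0.03]
    - [0,0,0.03]
    - [0,0,0.03]
    - [0,0,0.03]
    - [0,0,0.03]
    - [0,0,0.03]
    - [0,0,0.03]
  grip: [-1,-1,-1,-1,-1,-1,-1,-1,-1,-1]

```text
time: 1.08
tool_pos: [0.3178, -0.2027, 0.4021]
tcp_rot: [[0.941, -0.339, -0.001], [-0.339, -0.941, 0.0], [-0.0, 0.0, -1.0]]
wrist_force: [0.1, 0.3, -0.3]
gripper_width: -0.0001
```

arm_command:
  translation:
    - [0.12,0.16,0]
    - [0.12,0.16,0]
    - [0.12,0.17,0]
    - [0.12,0.17,0]
    - [0.12,0.17,0]
    - [0.12,0.17,0]
    - [0.12,0.17,0]
    - [0.12,0.17,0]
    - [0.12,0.17,0]
    - [0.12,0.17,0]
  twist:
    - [0,0,0.008]
    - [0,0,0.008]
    - [0,0,0.008]
    - [0,0,0]
    - [0,0,0]
    - [0,0,0]
    - [0,0,0]
    - [0,0,0]
    - [0,0,0]
    - [0,0,0]
  grip: [-1,-1,-1,-1,-1,-1,-1,-1,-1,-1]

```text
time: 1.92
tool_pos: [0.554, 0.141, 0.4033]
tcp_rot: [[0.966, -0.257, 0.003], [-0.257, -0.966, -0.003], [0.004, 0.002, -1.0]]
wrist_force: [0.4, -0.7, 0.2]
gripper_width: 0.0003
```

arm_command:
  translation:
    - [0,0.1,0]
    - [0,0,0]
    - [0,0,0]
    - [0,0,0]
    - [0,0,0]
    - [0,0,0]
    - [0,0,0]
    - [0,0,0]
    - [0,0,0]
    - [0,0,0]
  twist:
    - [0,0,0]
    - [0,0,0]
    - [0,0,0]
    - [0,0,0]
    - [0,0,0]
    - [0,0,0]
    - [0,0,0]
    - [0,0,0]
    - [0,0,0]
    - [0,0,0]
  grip: [-1,-1,-1,-1,-1,-1,-1,-1,-1,-1]

```text
time: 2.75
tool_pos: [0.5558, 0.1634, 0.4019]
tcp_rot: [[0.967, -0.255, 0.002], [-0.255, -0.967, -0.002], [0.002, 0.002, -1.0]]
wrist_force: [0.2, 0.8, -0.3]
gripper_width: -0.0002
```

Run:
```python
from rig import manip
from h import *
s=manip.sense(); p=manip.snapshot("wrist"); cv2.imwrite("pics/w1.png",p["color"][:,:,::-1])
print(s["tool_pos"],s["tcp_rot"],s["time"],s["wrist_force"])
T=np.eye(4);T[:3,:3]=s["tcp_rot"];T[:3,3]=s["tool_pos"];T=T@p["mount"]
np.savez("w1.npz",T=T)
H,S,V=cv2.split(cv2.cvtColor(p["color"],cv2.COLOR_RGB2HSV))
g=big((H>45)&(H<85)&(S>120)&(V>60));print(cen(g),onz(p,*cen(g),.066,T))
print("tip px",proj(p,np.array(s["tool_pos"])+np.array(s["tcp_rot"])@[0,0,.173],T))
```

```text
[0.55584553 0.163366   0.40189026] [[ 0.96689    -0.25518738  0.00176682]
 [-0.2551829  -0.96688977 -0.00242099]
 [ 0.00232613  0.00188997 -0.99999551]] 2.75 [ 0.21240977  0.79790486 -0.2844607 ]
(326.20594243268334, 202.0978644382544) [0.56247126 0.17138982 0.066     ]
tip px [321.76922011 301.99935771]
```

View pics/w1.png

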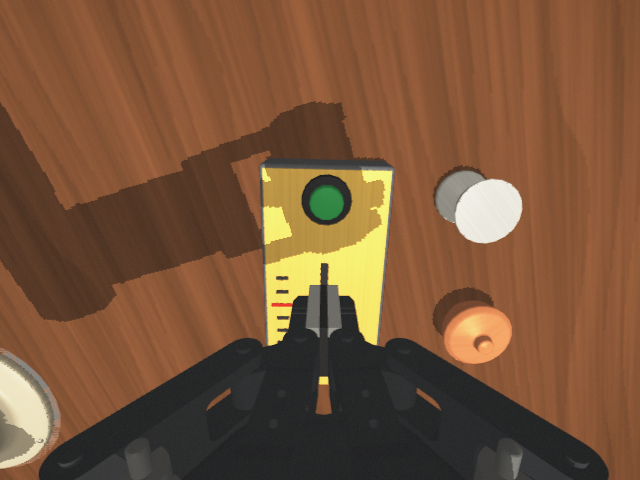

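The wrist view shows the button at (326,202), which gives (0.562, 0.171) and agrees with the two-view triangulation. The knob is hidden behind the fingers. I'm descending above the button.

arm_command:
  translation:
    - [0.03,0.045,0]
    - [0,0,-0.1]
    - [0,0,-0.1]
    - [0,0,-0.1]
    - [0,0,-0.1]
    - [0,0,-0.1]
    - [0,0,-0.1]
    - [0,0,-0.08]
    - [0,0,0]
    - [0,0,0]
  twist:
    - [0,0,-0.004]
    - [0,0,0]
    - [0,0,0]
    - [0,0,0]
    - [0,0,0]
    - [0,0,0]
    - [0,0,0]
    - [0,0,0]
    - [0,0,0]
    - [0,0,0]
  grip: [-1,-1,-1,-1,-1,-1,-1,-1,-1,-1]

```text
time: 3.63
tool_pos: [0.5615, 0.1722, 0.2625]
tcp_rot: [[0.963, -0.269, 0.008], [-0.269, -0.963, -0.002], [0.008, -0.0, -1.0]]
wrist_force: [1.2, -0.1, 0.4]
gripper_width: 0.0001
```

Run:
```python
from rig import manip
from h import *
s=manip.sense(); print(s["tool_pos"],s["tcp_rot"],s["wrist_force"])
for n in("side","wrist"):
    p=manip.snapshot(n);im=p["color"][:,:,::-1]
    if n=="side": im=cv2.resize(im[130:330,160:400],None,fx=2.5,fy=2.5)
    cv2.imwrite(f"pics/{n}2.png",im)
```

```text
[0.56151006 0.17220825 0.26248005] [[ 9.63224710e-01 -2.68588743e-01  7.63180396e-03]
 [-2.68582048e-01 -9.63254921e-01 -1.90817466e-03]
 [ 7.86388695e-03 -2.11764558e-04 -9.99969057e-01]] [ 1.22181617 -0.06104047  0.36330789]
```

View pics/side2.png

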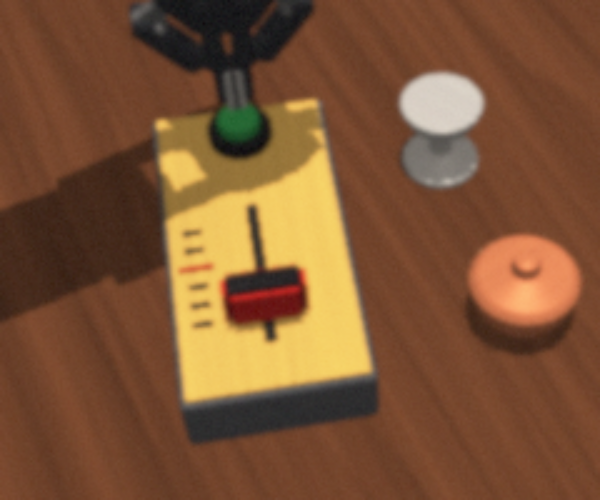

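View pics/wrist2.png

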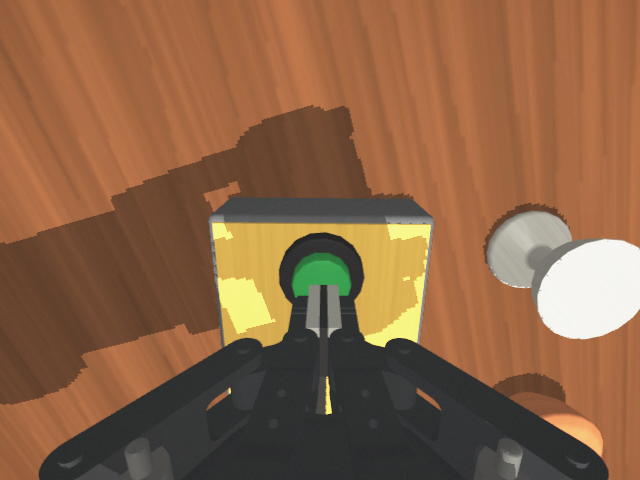

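The shut fingertips stand over the green button, about 20 mm above it. I'm pressing in small steps.

arm_command:
  translation:
    - [0,0,-0.025]
    - [0,0,-0.025]
    - [0,0,-0.02]
    - [0,0,-0.015]
    - [0,0,0]
    - [0,0,-0.01]
    - [0,0,0]
    - [0,0,-0.01]
    - [0,0,0]
    - [0,0,0]
  twist:
    - [0,0,0]
    - [0,0,0]
    - [0,0,0]
    - [0,0,0]
    - [0,0,0]
    - [0,0,0]
    - [0,0,0]
    - [0,0,0]
    - [0,0,0]
    - [0,0,0]
  grip: [-1,-1,-1,-1,-1,-1,-1,-1,-1,-1]

```text
time: 4.57
tool_pos: [0.5622, 0.1724, 0.2449]
tcp_rot: [[0.963, -0.268, 0.017], [-0.268, -0.963, -0.001], [0.017, -0.004, -1.0]]
wrist_force: [-1.1, -0.4, 2.6]
gripper_width: -0.0002
```

arm_command:
  translation:
    - [0,0,-0.01]
    - [0,0,-0.005]
    - [0,0,-0.01]
    - [0,0,-0.005]
    - [0,0,-0.01]
    - [0,0,0]
    - [0,0,0]
    - [0,0,0]
    - [0,0,0]
    - [0,0,0]
  twist:
    - [0,0.003,0]
    - [0,0.003,0]
    - [0,0,0]
    - [0,0,0]
    - [0,0,0]
    - [0,0,0]
    - [0,0,0]
    - [0,0,0]
    - [0,0,0]
    - [0,0,0]
  grip: [-1,-1,-1,-1,-1,-1,-1,-1,-1,-1]

```text
time: 5.4
tool_pos: [0.5626, 0.1723, 0.2425]
tcp_rot: [[0.963, -0.268, 0.004], [-0.268, -0.963, -0.001], [0.004, -0.0, -1.0]]
wrist_force: [0.1, -0.7, 3.7]
gripper_width: 0.0003
```

arm_command:
  translation:
    - [0,0,-0.02]
    - [0,0,-0.02]
    - [0,0,-0.02]
    - [0,0,-0.02]
    - [0,0,-0.02]
    - [0,0,-0.02]
    - [0,0,-0.02]
    - [0,0,-0.02]
    - [0,0,-0.02]
    - [0,0,-0.02]
  twist:
    - [0,0,0]
    - [0,0,0]
    - [0,0,0]
    - [0,0,0]
    - [0,0,0]
    - [0,0,0]
    - [0,0,0]
    - [0,0,0]
    - [0,0,0]
    - [0,0,0]
  grip: [-1,-1,-1,-1,-1,-1,-1,-1,-1,-1]

```text
time: 6.23
tool_pos: [0.5586, 0.1729, 0.2407]
tcp_rot: [[0.964, -0.264, 0.029], [-0.264, -0.965, -0.003], [0.028, -0.004, -1.0]]
wrist_force: [-13.2, -2.5, 39.5]
gripper_width: 0.0002
```

Run:
```python
from rig import manip
from h import *
s=manip.sense(); print(s["tool_pos"],s["wrist_force"])
p=manip.snapshot("side");im=cv2.resize(p["color"][130:330,160:400,::-1],None,fx=2.5,fy=2.5)
cv2.imwrite("pics/side3.png",im)
```

```text
[0.55863141 0.17287428 0.24070782] [-13.24012411  -2.48002699  39.46157896]
```

View pics/side3.png

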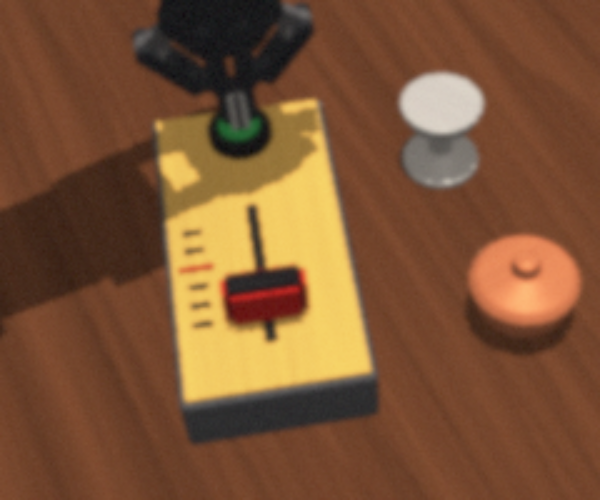

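The button is down at its stop: 39 N, against 4.5 N for the spring, and it looks flush with its ring. I'm releasing and lifting.

arm_command:
  translation:
    - [0,0,0.04]
    - [0,0,0.06]
    - [0,0,0.08]
    - [0,0,0.1]
    - [0,0,0.1]
    - [0,0,0.04]
    - [0,0,0]
    - [0,0,0]
    - [0,0,0]
    - [0,0,0]
  twist:
    - [0,0,0]
    - [0,0,0]
    - [0,0.005,0]
    - [0,0.004,0]
    - [0,0,0]
    - [0,0,0]
    - [0,0,0]
    - [0,0,0]
    - [0,0,0]
    - [0,0,0]
  grip: [-1,-1,-1,-1,-1,-1,-1,-1,-1,-1]

```text
time: 7.12
tool_pos: [0.5566, 0.1729, 0.3227]
tcp_rot: [[0.965, -0.263, -0.013], [-0.264, -0.965, -0.004], [-0.012, 0.008, -1.0]]
wrist_force: [-0.0, -0.2, -0.6]
gripper_width: -0.0001
```

Run:
```python
from rig import manip
from h import *
s=manip.sense(); print(s["tool_pos"],s["tcp_rot"],s["wrist_force"])
p=manip.snapshot("top");im=cv2.resize(p["color"][180:380,160:460,::-1],None,fx=2.5,fy=2.5)
cv2.imwrite("pics/top4.png",im)
```

```text
[0.55655672 0.17287733 0.32274886] [[ 0.96458483 -0.26343807 -0.01328464]
 [-0.26351286 -0.96464673 -0.00420259]
 [-0.01170787  0.00755443 -0.99990292]] [-0.01807905 -0.19225353 -0.62372887]
```

View pics/top4.png

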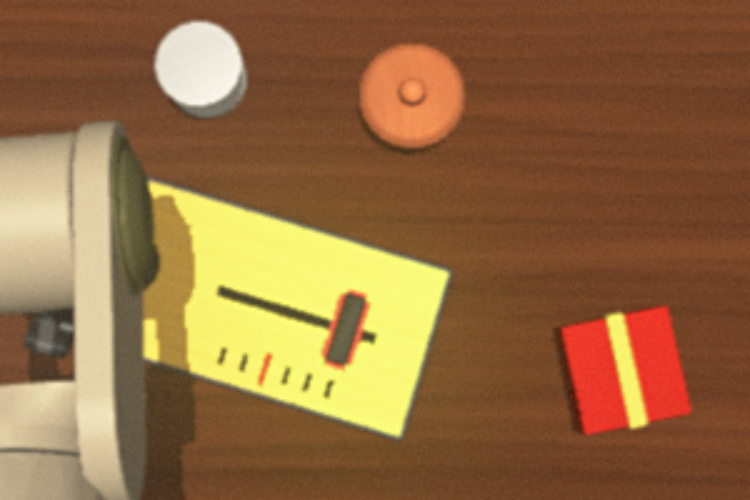

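The top view shows the knob at crop pixel (346,330) and the wares undisturbed. I'll measure the knob and the marks.

```bash
cat >> h.py <<'E'
a=np.radians(-15.6);BX=np.array([np.cos(a),np.sin(a)]);BY=np.array([-np.sin(a),np.cos(a)]);BC=np.array([0.534,0.077])
def box(w): d=np.asarray(w)[:2]-BC; return np.round([d@BX,d@BY],4)
E
python3 - <<'E'
from rig import manip
from h import *
R=[]
for n,roi in(("top",(285,320,290,340)),("side",(235,260,245,290))):
    p=manip.snapshot(n);c=p["color"];V=c.max(2)
    v0,v1,u0,u1=roi
    m=np.zeros(V.shape,np.uint8);m[v0:v1,u0:u1]=(V[v0:v1,u0:u1]<75)
    m=cv2.morphologyEx(m,cv2.MORPH_OPEN,np.ones((4,4)))
    k=big(m);print(n,cen(k),cv2.contourArea(k),cv2.minAreaRect(k));w=onz(p,*cen(k),.094);print(w,box(w));R.append(ray(p,*cen(k)))
    H,S,VV=cv2.split(cv2.cvtColor(c,cv2.COLOR_RGB2HSV))
    if n=="top":
        m=np.zeros(V.shape,np.uint8);m[315:340,255:275]=(((H<12)|(H>165))&(S>130))[315:340,255:275];k=big(m);w=onz(p,*cen(k),.052);print("redmark",cen(k),w,box(w))
print(tri(R))
E
```

```text
Traceback (most recent call last):
  File "h.py", line 17, in big
    return max(cs,key=cv2.contourArea)
ValueError: max() iterable argument is empty
```

```bash
cat > knob.py <<'E'
from rig import manip
from h import *
R=[]
for n,roi in(("top",(270,330,240,330)),("side",(190,275,235,300))):
    p=manip.snapshot(n);c=p["color"].astype(int);V=c.max(2)
    v0,v1,u0,u1=roi
    # knob silhouette: red sides or black top
    m=np.zeros(V.shape,np.uint8);m[v0:v1,u0:u1]=((V<110))[v0:v1,u0:u1]
    if n=="top": m=cv2.morphologyEx(m,cv2.MORPH_OPEN,np.ones((3,3)))
    else: m=cv2.morphologyEx(m,cv2.MORPH_OPEN,np.ones((3,5)))
    try: k=big(m)
    except ValueError: print(n,"none",V[v0:v1,u0:u1].min());continue
    print(n,cen(k),cv2.contourArea(k),cv2.minAreaRect(k));w=onz(p,*cen(k),.094);print(w,box(w));R.append(ray(p,*cen(k)))
    H,S,VV=cv2.split(cv2.cvtColor(p["color"],cv2.COLOR_RGB2HSV))
    if n=="top":
        m=np.zeros(V.shape,np.uint8);m[315:340,255:275]=(((H<12)|(H>165))&(S>130))[315:340,255:275]
        try:
            k=big(m);w=onz(p,*cen(k),.052);print("redmark",cen(k),w,box(w))
        except ValueError: pass
if len(R)==2: x=tri(R);print(x,box(x[0]))
E
python3 knob.py
```

```text
top (297.45182291666663, 311.49869791666663) 128.0 ((297.7891845703125, 311.4351501464844), (6.911018371582031, 26.835338592529297), 17.102725982666016)
[0.51484499 0.01337333 0.094     ] [-0.0013 -0.0664]
redmark (265.8333333333333, 325.6666666666667) [0.48922333 0.07040773 0.052     ] [-0.0414 -0.0184]
side (264.51628352490417, 242.0344827586207) 174.0 ((264.739990234375, 241.67999267578125), (7.778174877166748, 28.708538055419922), 81.8698959350586)
[0.51427511 0.00943729 0.094     ] [-0.0008 -0.0704]
(array([0.51516635, 0.01339065, 0.08864178]), [np.float64(0.0002567570171876419), np.float64(0.0002567570171875902)]) [-0.001  -0.0663]
```

The knob is at box y ≈ -0.068 (travel about 2 mm) and the red mark is at box y ≈ -0.018. Both fit the text to within 2 mm. I'm going behind the lever.

arm_command:
  translation:
    - [-0.04,-0.15,0]
    - [-0.04,-0.15,0]
    - [-0.04,-0.15,0]
    - [-0.04,-0.15,0]
    - [-0.04,-0.15,0]
    - [-0.04,-0.15,0]
    - [-0.03,-0.13,0]
    - [0,0,0]
    - [0,0,0]
    - [0,0,0]
  twist:
    - [0.001,-0.004,0]
    - [0,0,0]
    - [0,0,0]
    - [0,0,0]
    - [0,0,0]
    - [0,0,0]
    - [0,0,0]
    - [0,0,0]
    - [0,0,0]
    - [0,0,0]
  grip: [-1,-1,-1,-1,-1,-1,-1,-1,-1,-1]

```text
time: 8.15
tool_pos: [0.499, -0.0405, 0.3215]
tcp_rot: [[0.965, -0.261, 0.001], [-0.261, -0.965, -0.0], [0.001, 0.0, -1.0]]
wrist_force: [0.5, 0.4, 0.1]
gripper_width: 0.0
```

```bash
cat > st.py <<'E'
from rig import manip
from h import *
s=manip.sense();t=np.array(s["tool_pos"])+.173*np.array(s["tcp_rot"])[:,2]
print("tip",t,"box",box(t),"tcp",s["tool_pos"],"F box xyz",np.round([s["wrist_force"][:2]@BX,s["wrist_force"][:2]@BY,s["wrist_force"][2]],2),"z",np.round(np.array(s["tcp_rot"])[:,2],4),"yaw",np.degrees(np.arctan2(*np.array(s["tcp_rot"])[[1,0],0])),s["time"])
E
python3 st.py
```

```text
tip [ 0.49913489 -0.04058176  0.14853494] box [-0.002  -0.1226] tcp [ 0.49903684 -0.04051597  0.3215349 ] F box xyz [0.39 0.55 0.07] z [ 6.e-04 -4.e-04 -1.e+00] yaw -15.13132277429874 8.15
```

arm_command:
  translation:
    - [0.01,0,-0.08]
    - [0,0,-0.08]
    - [0,0,-0.08]
    - [0,0,-0.08]
    - [0,0,-0.06]
    - [0,0,0]
    - [0,0,0]
    - [0,0,0]
    - [0,0,0]
    - [0,0,0]
  twist:
    - [0,0,0]
    - [0,0,0]
    - [0,0,0]
    - [0,0,0]
    - [0,0,0]
    - [0,0,0]
    - [0,0,0]
    - [0,0,0]
    - [0,0,0]
    - [0,0,0]
  grip: [-1,-1,-1,-1,-1,-1,-1,-1,-1,-1]

```text
time: 8.98
tool_pos: [0.5033, -0.0323, 0.2448]
tcp_rot: [[0.968, -0.25, 0.006], [-0.25, -0.968, -0.001], [0.006, -0.001, -1.0]]
wrist_force: [-0.5, -0.5, 0.5]
gripper_width: 0.0001
```

```bash
python3 st.py
python3 - <<'E'
from rig import manip
from h import *
p=manip.snapshot("wrist");cv2.imwrite("pics/w5.png",p["color"][:,:,::-1])
p=manip.snapshot("side");im=cv2.resize(p["color"][130:330,160:400,::-1],None,fx=2.5,fy=2.5)
cv2.imwrite("pics/side5.png",im)
E
```

```text
tip [ 0.50444786 -0.03243065  0.07179441] box [ 0.001  -0.1133] tcp [ 0.50333603 -0.03228403  0.24479078] F box xyz [-0.31 -0.56  0.55] z [ 6.4e-03 -8.0e-04 -1.0e+00] yaw -14.489758248980998 8.9833
```

View pics/w5.png

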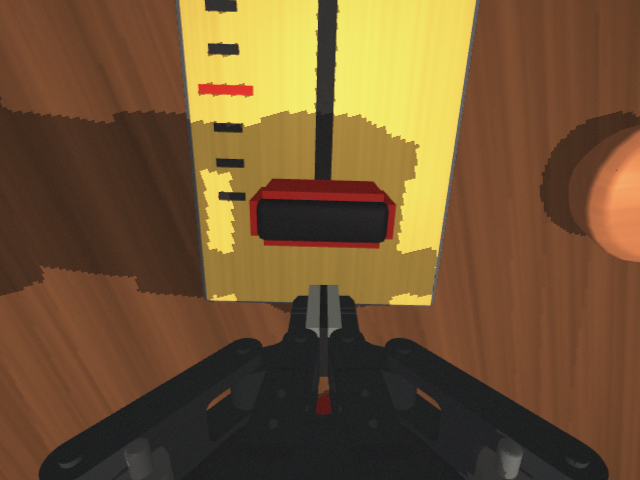

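View pics/side5.png

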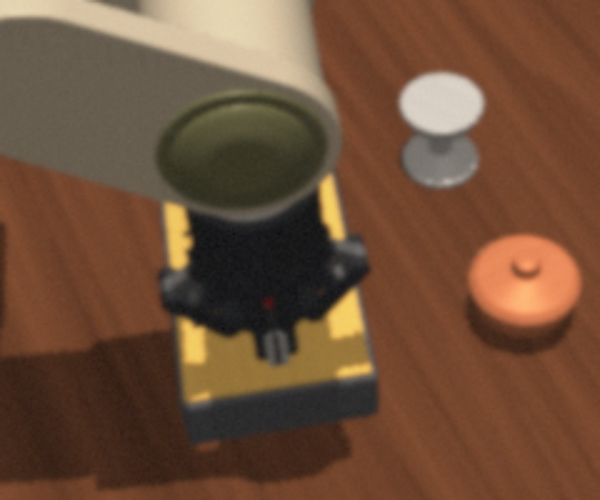

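The wrist view shows the knob top at (322,220), the red mark at (226,90) and the fingers behind the knob at (322,300). I'm approaching the back face.

arm_command:
  translation:
    - [0.01,0.04,0]
    - [0.01,0.04,0]
    - [0,0,0]
    - [0,0,0]
    - [0,0,0]
    - [0,0,0]
    - [0,0,0]
    - [0,0,0]
    - [0,0,0]
    - [0,0,0]
  twist:
    - [0,0.002,-0.004]
    - [0,0,0]
    - [0,0,0]
    - [0,0,0]
    - [0,0,0]
    - [0,0,0]
    - [0,0,0]
    - [0,0,0]
    - [0,0,0]
    - [0,0,0]
  grip: [-1,-1,-1,-1,-1,-1,-1,-1,-1,-1]

```text
time: 9.92
tool_pos: [0.5074, -0.0167, 0.2461]
tcp_rot: [[0.965, -0.263, 0.003], [-0.263, -0.965, -0.002], [0.003, 0.001, -1.0]]
wrist_force: [0.1, -0.3, 0.3]
gripper_width: 0.0
```

```bash
cat > lev.py <<'E'
import sys
from st import *
p=manip.snapshot("wrist")
if len(sys.argv)>1: cv2.imwrite(f"pics/{sys.argv[1]}.png",p["color"][:,:,::-1])
T=np.eye(4);T[:3,:3]=s["tcp_rot"];T[:3,3]=s["tool_pos"];T=T@p["mount"]
H,S,V=cv2.split(cv2.cvtColor(p["color"],cv2.COLOR_RGB2HSV))
red=(((H<8)|(H>170))&(S>160)&(V>60)).astype(np.uint8)
cs,_=cv2.findContours(red,cv2.RETR_EXTERNAL,cv2.CHAIN_APPROX_NONE)
mark=None
for c in cs:
    x,y,w,h=cv2.boundingRect(c)
    if y>300 and abs(x-322)<30: continue
    if w>35 and w<80 and h<30 and x<300: mark=c
if mark is not None:
    m=onz(p,*cen(mark),.052,T);print("mark px",cen(mark),box(m))
dark=((V<70)).astype(np.uint8)
dark[:, :245]=0;dark[:,405:]=0;dark[285:]=0
dark=cv2.morphologyEx(dark,cv2.MORPH_OPEN,np.ones((9,41),np.uint8))
try:
    k=big(dark);w=onz(p,*cen(k),.094,T);print("knob px",cen(k),cv2.boundingRect(k),box(w))
    if mark is not None: print("travel rel mark %.4f"%(box(w)[1]-box(m)[1]+.050))
    print("travel abs %.4f"%(box(w)[1]+.070))
except ValueError: print("no knob")
E
python3 lev.py w6
```

```text
tip [ 0.50794701 -0.01699869  0.07305909] box [ 0.0002 -0.0975] tcp [ 0.50744533 -0.01666628  0.24605805] F box xyz [ 0.18 -0.25  0.26] z [ 0.0029 -0.0019 -1.    ] yaw -15.235699943035545 9.9167
mark px (228.69053934571176, 127.85676392572944) [-0.0433 -0.0186]
knob px (321.81245828698553, 257.45031516499813) (260, 239, 125, 38) [ 0.     -0.0655]
travel rel mark 0.0031
travel abs 0.0045
```

View pics/w6.png

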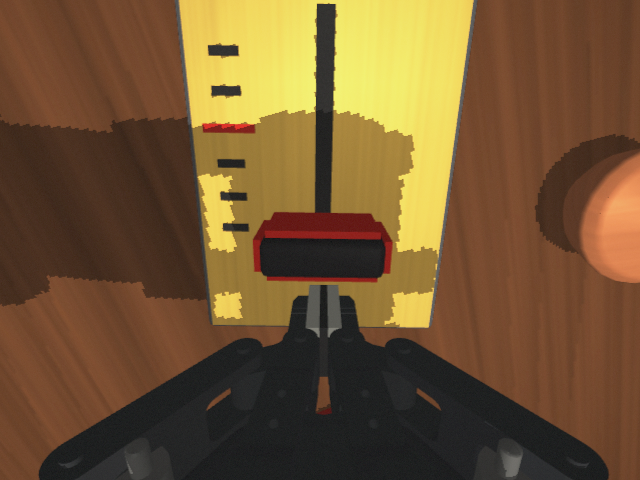

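arm_command:
  translation:
    - [0.008,0.029,0]
    - [0,0,0]
    - [0.002,0.007,0]
    - [0.002,0.007,0]
    - [0.002,0.007,0]
    - [0.002,0.007,0]
    - [0.002,0.007,0]
    - [0.002,0.007,0]
    - [0,0,0]
    - [0,0,0]
  twist:
    - [0,0,0]
    - [0,0,0]
    - [0,0,0]
    - [0,0,0]
    - [0,0,0]
    - [0,0,0]
    - [0,0,0]
    - [0,0,0]
    - [0,0,0]
    - [0,0,0]
  grip: [-1,-1,-1,-1,-1,-1,-1,-1,-1,-1]

```text
time: 10.8
tool_pos: [0.5116, -0.0029, 0.2461]
tcp_rot: [[0.965, -0.262, 0.001], [-0.262, -0.965, -0.008], [0.003, 0.007, -1.0]]
wrist_force: [-0.3, -3.4, -0.5]
gripper_width: -0.0002
```

```bash
python3 lev.py w7
```

```text
tip [ 0.51165027 -0.004224    0.07313694] box [ 0.0003 -0.0842] tcp [ 0.51155132 -0.00287397  0.24613164] F box xyz [ 0.65 -3.37 -0.5 ] z [ 6.0e-04 -7.8e-03 -1.0e+00] yaw -15.193140042576609 10.8
mark px (230.447992259313, 156.9433962264151) [-0.0434 -0.0186]
knob px (321.40580872913995, 271.0780380830124) (261, 258, 122, 27) [ 0.     -0.0579]
travel rel mark 0.0107
travel abs 0.0121
```

```bash
python3 - <<'E'
s=open('lev.py').read()
i=s.index("dark=((V<70))")
s=s[:i]+'''
bw=[]
for u in range(285,360,3):
    if 310<u<338: continue
    col=V[:,u].astype(int);
    # topmost row of cap: first dark run >=12 rows
    d=(col<70)
    for v in range(60,400):
        if d[v:v+10].all(): bw.append((u,v));break
if bw:
    v=np.median([b[1] for b in bw]); w=onz(p,322,v,.094,T); print("cap front row",v,box(w))
    print("travel(abs) %.4f"%(box(w)[1]+.070-.011), "rel mark %.4f"%(box(w)[1]-box(m)[1]+.039) if mark is not None else "")
'''
open('lev.py','w').write(s)
E
python3 lev.py w7b
```

```text
tip [ 0.51164037 -0.00423037  0.07312912] box [ 0.0003 -0.0843] tcp [ 0.5115389  -0.00289149  0.24612391] F box xyz [ 0.28 -3.26  1.36] z [ 6.0e-04 -7.7e-03 -1.0e+00] yaw -15.195673100040644 10.85
mark px (230.463852498787, 156.95390587093644) [-0.0434 -0.0186]
cap front row 258.0 [ 0.0002 -0.0523]
travel(abs) 0.0067 rel mark 0.0053
```

View pics/w7b.png

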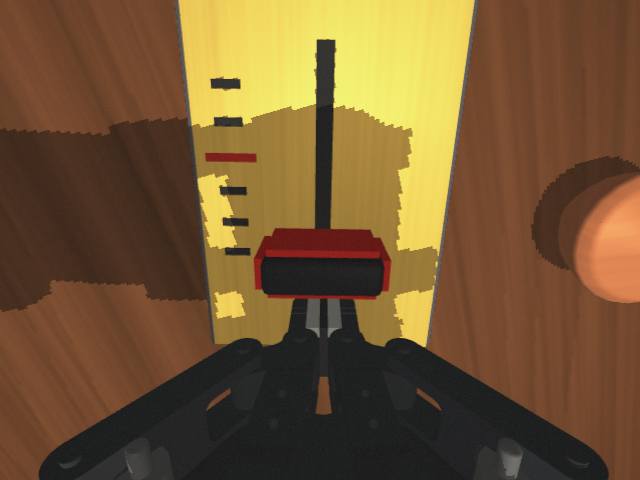

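The lever has started to load at about 3 N, with travel near 5 mm. I'm pushing towards the first crest.

arm_command:
  translation:
    - [0.003,0.009,0]
    - [0.003,0.009,0]
    - [0.003,0.009,0]
    - [0.003,0.009,0]
    - [0,0,0]
    - [0,0,0]
    - [0,0,0]
    - [0,0,0]
    - [0,0,0]
    - [0,0,0]
  twist:
    - [0,0,0]
    - [0,0,0]
    - [0,0,0]
    - [0,0,0]
    - [0,0,0]
    - [0,0,0]
    - [0,0,0]
    - [0,0,0]
    - [0,0,0]
    - [0,0,0]
  grip: [-1,-1,-1,-1,-1,-1,-1,-1,-1,-1]

```text
time: 11.73
tool_pos: [0.5142, 0.0059, 0.246]
tcp_rot: [[0.965, -0.262, 0.001], [-0.262, -0.965, -0.005], [0.003, 0.004, -1.0]]
wrist_force: [-0.7, 0.3, 0.1]
gripper_width: 0.0002
```

```bash
python3 lev.py w8
```

```text
tip [0.51444402 0.00507724 0.07299942] box [ 0.0005 -0.0745] tcp [0.51422219 0.00593445 0.24599716] F box xyz [-0.8   0.08  0.08] z [ 0.0013 -0.005  -1.    ] yaw -15.196319991250888 11.7333
mark px (231.62179487179483, 177.49950690335305) [-0.0435 -0.0186]
cap front row 255.0 [ 0.0004 -0.0413]
travel(abs) 0.0177 rel mark 0.0163
```

The lever is in click 1, with travel about 0.018. Next click:

arm_command:
  translation:
    - [0.003,0.009,0]
    - [0.003,0.009,0]
    - [0.003,0.009,0]
    - [0.003,0.009,0]
    - [0.003,0.009,0]
    - [0,0,0]
    - [0,0,0]
    - [0,0,0]
    - [0,0,0]
    - [0,0,0]
  twist:
    - [0,0,0]
    - [0,0,0]
    - [0,0,0]
    - [0,0,0]
    - [0,0,0]
    - [0,0,0]
    - [0,0,0]
    - [0,0,0]
    - [0,0,0]
    - [0,0,0]
  grip: [-1,-1,-1,-1,-1,-1,-1,-1,-1,-1]

```text
time: 12.62
tool_pos: [0.517, 0.014, 0.2461]
tcp_rot: [[0.965, -0.262, -0.002], [-0.262, -0.965, -0.01], [0.001, 0.01, -1.0]]
wrist_force: [-0.5, -2.3, 0.0]
gripper_width: 0.0003
```

```bash
python3 lev.py w9
```

```text
tip [0.51665016 0.01232975 0.07310095] box [ 0.0007 -0.067 ] tcp [0.51696521 0.01404428 0.24609216] F box xyz [ 0.12 -2.3   0.05] z [-0.0018 -0.0099 -0.9999] yaw -15.184271088343698 12.6167
mark px (231.5949644225506, 192.74165298303228) [-0.0439 -0.0186]
cap front row 258.0 [ 0.0006 -0.0349]
travel(abs) 0.0241 rel mark 0.0227
```

Travel is 0.024, on the falling side just before the crest at 0.026.

arm_command:
  translation:
    - [0.003,0.009,0]
    - [0.003,0.009,0]
    - [0,0,0]
    - [0,0,0]
    - [0,0,0]
    - [0,0,0]
    - [0,0,0]
    - [0,0,0]
    - [0,0,0]
    - [0,0,0]
  twist:
    - [0,0,0]
    - [0,0,0]
    - [0,0,0]
    - [0,0,0]
    - [0,0,0]
    - [0,0,0]
    - [0,0,0]
    - [0,0,0]
    - [0,0,0]
    - [0,0,0]
  grip: [-1,-1,-1,-1,-1,-1,-1,-1,-1,-1]

```text
time: 13.5
tool_pos: [0.5185, 0.0188, 0.246]
tcp_rot: [[0.965, -0.262, -0.001], [-0.262, -0.965, -0.008], [0.001, 0.008, -1.0]]
wrist_force: [-0.3, -0.3, 0.5]
gripper_width: -0.0001
```

```bash
python3 lev.py w10
```

```text
tip [0.51840336 0.0174617  0.07305334] box [ 0.001  -0.0615] tcp [0.51850997 0.01883008 0.24604789] F box xyz [-0.23 -0.41  0.48] z [-6.0e-04 -7.9e-03 -1.0e+00] yaw -15.1866835181983 13.5
mark px (231.98366013071896, 203.61710239651416) [-0.0439 -0.0186]
cap front row 248.0 [ 0.0009 -0.0253]
travel(abs) 0.0337 rel mark 0.0323
```

The lever is in click 2. I'll take the third in smaller bites.

arm_command:
  translation:
    - [0.003,0.009,0]
    - [0.003,0.009,0]
    - [0.003,0.009,0]
    - [0.003,0.009,0]
    - [0.003,0.009,0]
    - [0,0,0]
    - [0,0,0]
    - [0,0,0]
    - [0,0,0]
    - [0,0,0]
  twist:
    - [0,0,0]
    - [0,0,0]
    - [0,0,0]
    - [0,0,0]
    - [0,0,0]
    - [0,0,0]
    - [0,0,0]
    - [0,0,0]
    - [0,0,0]
    - [0,0,0]
  grip: [-1,-1,-1,-1,-1,-1,-1,-1,-1,-1]

```text
time: 14.38
tool_pos: [0.5214, 0.0272, 0.2461]
tcp_rot: [[0.965, -0.262, -0.003], [-0.262, -0.965, -0.013], [0.0, 0.013, -1.0]]
wrist_force: [-1.5, -4.3, 0.5]
gripper_width: 0.0006
```

```bash
python3 lev.py w11
```

```text
tip [0.52084737 0.02504078 0.07312243] box [ 0.0013 -0.0536] tcp [0.52142292 0.02724544 0.24610743] F box xyz [-0.24 -4.57  0.46] z [-0.0033 -0.0127 -0.9999] yaw -15.16171070733954 14.3833
mark px (232.69789892106755, 218.8341851220897) [-0.0439 -0.0187]
cap front row 258.0 [ 0.0013 -0.0214]
travel(abs) 0.0376 rel mark 0.0363
```

Travel is 0.0376 at 4.6 N, with the crest at 0.042. About 5 mm more.

arm_command:
  translation:
    - [0.003,0.009,0]
    - [0.003,0.009,0]
    - [0,0,0]
    - [0,0,0]
    - [0,0,0]
    - [0,0,0]
    - [0,0,0]
    - [0,0,0]
    - [0,0,0]
    - [0,0,0]
  twist:
    - [0,0,0]
    - [0,0,0]
    - [0,0,0]
    - [0,0,0]
    - [0,0,0]
    - [0,0,0]
    - [0,0,0]
    - [0,0,0]
    - [0,0,0]
    - [0,0,0]
  grip: [-1,-1,-1,-1,-1,-1,-1,-1,-1,-1]

```text
time: 15.27
tool_pos: [0.5227, 0.0316, 0.2461]
tcp_rot: [[0.965, -0.262, -0.002], [-0.262, -0.965, -0.01], [0.0, 0.011, -1.0]]
wrist_force: [0.5, -0.1, 0.3]
gripper_width: -0.0001
```

```bash
python3 lev.py w12
```

```text
tip [0.52230953 0.02980449 0.07308263] box [ 0.0014 -0.0486] tcp [0.52272993 0.03159902 0.24607281] F box xyz [0.55 0.02 0.27] z [-0.0024 -0.0104 -0.9999] yaw -15.182434733770158 15.2667
cap front row 241.0 [ 0.0014 -0.0094]
travel(abs) 0.0496
```

It snapped into click 3: travel 0.0496, no contact force. I'm backing off and lifting.

arm_command:
  translation:
    - [-0.01,-0.035,0]
    - [-0.015,-0.05,0]
    - [-0.015,-0.05,0]
    - [0,0,0]
    - [0,0,0.08]
    - [0,0,0.15]
    - [0,0,0.15]
    - [0,0,0.15]
    - [0,0,0.08]
    - [0,0,0]
  twist:
    - [0,0,0]
    - [0,0,0]
    - [0,0,0]
    - [0,0,0]
    - [0,0,0]
    - [0,0,0]
    - [0,0,0]
    - [0,0,0]
    - [0,0,0]
    - [0,0,0]
  grip: [-1,-1,-1,-1,-1,-1,-1,-1,-1,-1]

```text
time: 16.15
tool_pos: [0.5119, -0.0014, 0.3722]
tcp_rot: [[0.964, -0.267, -0.007], [-0.267, -0.964, -0.009], [-0.005, 0.011, -1.0]]
wrist_force: [-0.4, 0.2, -0.2]
gripper_width: -0.0004
```

arm_command:
  translation:
    - [-0.03,-0.15,0]
    - [-0.03,-0.15,0]
    - [-0.03,-0.15,0]
    - [-0.03,-0.15,0]
    - [-0.03,-0.15,0]
    - [-0.03,-0.15,0]
    - [0,0,0]
    - [0,0,0]
    - [0,0,0]
    - [0,0,0]
  twist:
    - [0,0,0]
    - [0,0,0]
    - [0,0,0]
    - [0,0,0]
    - [0,0,0]
    - [0,0,0]
    - [0,0,0]
    - [0,0,0]
    - [0,0,0]
    - [0,0,0]
  grip: [-1,-1,-1,-1,-1,-1,-1,-1,-1,-1]

```text
time: 16.98
tool_pos: [0.4709, -0.1902, 0.3658]
tcp_rot: [[0.963, -0.268, -0.012], [-0.268, -0.963, -0.004], [-0.01, 0.007, -1.0]]
wrist_force: [0.4, 0.2, -0.2]
gripper_width: -0.0001
```

```bash
python3 st.py; python3 knob.py
python3 - <<'E'
from rig import manip
from h import *
a=manip.snapshot("top")["color"];b=manip.snapshot("side")["color"]
cv2.imwrite("pics/fin.png",np.hstack([cv2.resize(a[160:400,160:460],(400,320)),cv2.resize(b[120:420,200:440],(400,500))[:320]])[:,:,::-1])
E
```

```text
tip [ 0.46883347 -0.19088581  0.19280186] box [ 0.0093 -0.2755] tcp [ 0.47090041 -0.19022177  0.36578824] F box xyz [ 0.32  0.34 -0.16] z [-0.0119 -0.0038 -0.9999] yaw -15.54410603759468 16.9833
top (271.08673469387753, 302.1479591836735) 98.0 ((271.4334411621094, 303.1379089355469), (6.973683834075928, 26.5086612701416), 17.650123596191406)
[0.53025651 0.05937509 0.094     ] [ 0.0011 -0.018 ]
redmark (267.64102564102564, 317.1282051282051) [0.5045122  0.06752512 0.052     ] [-0.0259 -0.0171]
side (267.5343352883676, 239.3251873574454) 4092.0 ((267.0, 237.5), (63.99999237060547, 72.99998474121094), 0.0)
[0.52080308 0.01225862 0.094     ] [ 0.0047 -0.0659]
(array([0.53417757, 0.06303958, 0.02511836]), [np.float64(0.002005715345683902), np.float64(0.0020057153456837086)]) [ 0.0039 -0.0134]
```

View pics/fin.png

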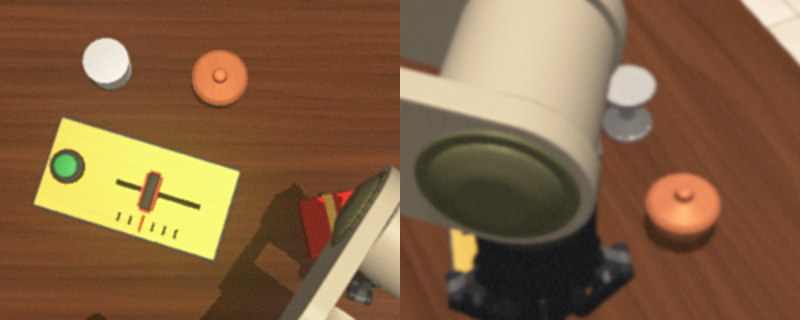

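Run:
```python
from rig import manip
from h import *
a=manip.snapshot("top")["color"].astype(int);o=cv2.imread("pics/top0.png")[:,:,::-1].astype(int)
for n,(v,u) in dict(green=(284,209),brass=(270,225),brass2=(290,280),wood=(230,200),lamp=(207,239),wood2=(150,400)).items():
    print(n,o[v-2:v+3,u-2:u+3].mean((0,1)).round(),a[v-2:v+3,u-2:u+3].mean((0,1)).round())
```

```text
green [102. 205. 103.] [102. 205. 103.]
brass [249. 240. 110.] [249. 240. 110.]
brass2 [249. 248. 117.] [220. 185.  91.]
wood [114.  71.  42.] [114.  71.  42.]
lamp [239. 234. 221.] [239. 233. 221.]
wood2 [123.  73.  44.] [124.  73.  45.]
```

Run:
```python
from rig import manip
print(manip.job_done(), manip.sense()["time"])
```

```text
the job is handed in; nothing more can be done
the job is handed in; nothing more can be done
```

I pressed the green button down to its stop, then pushed the red lever one click at a time and left it in the third click. The job was handed in at about 17 s of the 62 s, with the arm clear of everything.

**Button:** The force rose 2.6 N, then 3.7 N, then jumped to 39 N at the stop. The readings at those heights fit a spring of about 4.5 N at full travel. That 39 N was a firm press through the fingertips; the 40 N limit is for the arm and gripper body.

**Lever:** I pushed only on its back face with the shut fingertips. The measured travel at each rest was:

| Rest | Measured (mm) | Stated (mm) |
|---|---|---|
| Click 1 | 17.7 | 18 |
| Click 2 | 33.7 | 34 |
| Click 3 | 49.6 | 50 |

After I retreated, the top view put the knob at box y = -0.018, in line with the long red mark, which I had measured at -0.018 earlier. That is 48 mm on from its starting rest, so it is about 0.050 travel.

**Wares:** The lamp cup and copper bowl stand where they were. The arm partly hid the gift box in the last picture, but nothing came near it.

**Checks that failed or disagreed:**
- No picture shows a lamp glow, so "light on" rests on the force and depth evidence.
- The last side view had the arm over the knob, so its number and the two-view triangulation from it were unusable. The final lever position rests on the top view and the earlier wrist view.
- In the final top view the red-mark mask also caught part of the knob, so I used the earlier mark measurement.
- Travel measured against the red mark read about 1.5 mm low at clicks 1 and 2. I put that down to calibration, since the absolute values matched the rests.

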